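# Lock the T-stud behind the tube block on the shaker

### The arm

A 6-joint arm with a two-finger parallel gripper is mounted at the origin on a cart in front of the work surface, level with it; the furniture and walls round the work are solid. World frame = base frame: x ahead of the robot, y to its left, z up, the work surface at z = 0. Lengths are in m, angles in rad, forces in N, time in s.
With the tool pointing down it reaches from about 0.35 to 0.775 m from the base axis. Payload 7.3 kg.
Tool frame: the origin (TCP) lies midway between the tips of the shut fingers; the grasp point (between the pads) lies 19 mm behind it (robot.grip_depth is the z of the grasp point in the tool frame, in m); z points along the fingers, y is the line along which they close (so a half turn about z gives the same grasp; the last joint's range is limited). The gripper opens to 92 mm and grips with 3 to 60 N. Pads are 19 mm wide; open, the fingers measure 130 mm over their backs; the gripper's body (75 mm by 190 mm) begins 47 mm behind the grasp point.
Start: joints at [0.986, 0.342, 1.524, -0, 1.275, -0.146], TCP at [0.223, 0.475, 0.227] pointing down, gripper open.
Joint ranges: [-2.53, 2.53], [-0.77, 2.02], [0.04, 2.7], [-1, 4.14], [0.28, 2.66], [-3.11, 3.11]. Speed limits (rad/s): [2.57, 2.57, 3.14, 3.14, 3.14, 3.14].

### API

Orientations are given as [roll, pitch, yaw] about the fixed x, y, z axes, in that order (R = Rz(yaw) Ry(pitch) Rx(roll)).
In Python, from cell import robot, viewer gives the robot as it stands.
- The arm moves only by the tool step_arm, never from a script. Its argument "increments" is a list of rows, each an object with "delta_pos": the shift along the tool's x, y, z in cm, a list of three; "dr": the turn, a rotation vector about the tool's x, y, z in degrees, a list of three; "fingers": the closure, from -1 (fully open) to 1 (shut), so that 0 is half open. In form: [{"delta_pos": [tx, ty, tz], "dr": [wx, wy, wz], "fingers": fingers}, ...]. A call has exactly 5 rows; each row is the pose to reach, as a shift and turn from the pose commanded when the call began, along the tool's axes at that moment; what a row does not reach only later rows make up. A row lasts 1/8 s, in which the tool goes at most 62.5 mm and 10.7 degrees, less where a joint would pass 70% of its speed; a pose out of reach is approached as far as the arm can. A call with a gripper value outside its range is refused whole. The fingers move at their own pace and stop on an object; "newtons" is the grip in N (left out, the last holds). Time passes only in rows, so rows that repeat a pose let the fingers close, or fill a call up. It gives the time, the measured TCP pose, the force, the opening and the grip force at its end, in the units of the state.
- robot.observe(): the state, without advancing time (a new reading comes with each control period).
- viewer.read_camera(name): name is "scene" or "side" or "wrist"; returns the picture (480x640x3 uint8, red, green, blue); there is no depth.
- viewer.camera_params(name): a dict with "K" (3x3 intrinsics, pixels), "T" (4x4, takes a point from camera to world coordinates). Camera axes: x right, y down, z forward; pixel columns grow to the right and rows downward; lengths in m; the calibration is good to about 2 mm. A picture is of the moment at which its call begins: read the wrist's pose just before it. camera_params takes no time and is no camera call; for the wrist camera it gives the pose at the moment of the call.
- robot.hand_in(): hands the job in; it is judged then, once.
The state is a dict: "time": time; "qpos": joint angles; "qvel": joint speeds; "joint_efforts": joint torques, N m; "tool_pos": TCP position; "tool_rot": TCP orientation; "contact_force": force on the tool from outside, world axes, zero at the start; "torque": the same for the moment, N m; "opening": finger opening in m; "grip_force": force on a finger pad.
Only numpy, scipy, OpenCV 4.12 (cv2) and the standard library are available. Lean on these libraries where they do the work, as an engineer would, in place of code of your own. Each camera call takes 0.05 s, during which the arm holds its last target. There are 200 camera calls.

### The job

Lock the tube block in on the bench shaker: take the T-stud, the one with the bar handle, out of the grey stand, drop its T-head into the wider loading bay of the shaker's slot until its collar sits on the deck, slide it along the slot until the collar is close to the tube block (within about 15 mm, without shoving the block), then turn it a quarter turn, either way, so that its head lies crosswise under the slot's lips, and let go. Leave the stud with the round knob where it is.

Things in the scene. Friction and masses are not known exactly. Their poses are not given: they have to be found in the camera images.
- t_stud: Wanted: stud with a black bar handle, upright in a well of the grey stand. Origin: centre of the underside of its round steel collar (66 mm wide, 6 thick); z up. Bar: 50 mm along x, 16 thick in y, z = 44 to 76 mm; pinch it across the 16 mm. Below the collar a 16 mm shank, then the T-head: 56 mm along x (parallel to the bar), 16 wide, z = -13 to -21 mm. A half turn changes nothing. 0.25 kg.
- plain_stud: Not wanted: stud with the same collar, origin and height but a round black knob, 32 mm wide, and a straight 16 mm pin. It stands in the other well, 90 mm from the T-stud. The stand (80 x 154 mm, fixed) is 50 mm high; both collars rest on its top, pins and heads down in wells 60 x 36 mm, 30 mm deep, so lift straight up by 30 mm or more.
- shaker: Fixed shaker, 340 x 112 mm; origin: centre of its underside; z up; flat deck at z = 64 mm. T-slot along x, tube block at its +x end. Slot mouth: loading bay 42 mm wide, x = -160 to -45 mm (drop in near x = -105, T-head along x); then a taper and the run, 30 mm wide. Lips 8 mm thick, channel under them 82 wide, floor 24 below the deck. The stud slides and turns freely, no stops; do not press it down.
- tube_block: Orange microtube block, 60 x 118 mm, 38 mm high with its tubes, 0.3 kg, loose on the deck over the run, near the shaker's low end stop. Origin: centre of its underside, on the deck; its y runs along the shaker's x. Its near end face lies 59 mm from the origin towards the bay, so the collar touches it when the stud's axis is 92 mm from the origin.

How it is judged:
By the outcome, as a careful person would: the job done as asked, in the order asked, and still so for the second after the job is handed in, with the robot touching nothing.
It also fails if it takes over 42 s, if anything falls off the work surface, if the arm or the gripper's body presses on something with over 40 N, if the wrist force passes 120 N, or if a joint passes its speed limit or range.

## Working session

There is one attempt and no reset: what is moved stays moved. The work goes in short steps, Python scripts to look and compute and a tool call to move; the robot and the scene stay as the last step left them, time stands still between calls to the robot, and variables do not carry over. Pictures are saved under pics/ and viewed, at most 10 in all, crops included, and the job is handed in when it is done.

Besides the shell and the picture viewer there is one more tool, called after ">>>" by a JSON object that holds its "op" and its "data". step_arm: Moves the arm, as the interface text tells. Its arguments: {"type":"object","properties":{"increments":{"type":"array"},"newtons":{"type":"number"}},"required":["increments"]}

```bash
ls; mkdir -p pics
python3 - <<'E'
from cell import robot, viewer
import cv2,numpy as np
s=robot.observe();print(s['time'],s['tool_pos'],s['tool_rot'],robot.grip_depth)
ims=[]
for n in ['scene','side']:
    im=viewer.read_camera(n);cv2.imwrite(f'pics/{n}0.png',im[...,::-1])
    p=viewer.camera_params(n);np.savez(f'{n}.npz',**p);print(n,p['K'].tolist(),np.round(p['T'],3).tolist())
E
```

```text
pics
0.0 [0.22279874 0.47493381 0.22607132] [-3.14011570e+00 -2.13104942e-04  2.70280112e+00] -0.0188
scene [[453.1330902463973, 0.0, 314.7642579359019], [0.0, 453.1330902463973, 233.01373820460398], [0.0, 0.0, 1.0]] [[-0.709, -0.468, 0.527, 0.08], [-0.705, 0.476, -0.525, 0.261], [-0.005, -0.744, -0.668, 0.627], [0.0, 0.0, 0.0, 1.0]]
side [[529.7101899509063, 0.0, 328.80469163116146], [0.0, 529.7101899509063, 248.2188823029711], [0.0, 0.0, 1.0]] [[0.997, -0.033, 0.076, 0.461], [-0.083, -0.402, 0.912, -0.935], [0.001, -0.915, -0.403, 0.434], [0.0, 0.0, 0.0, 1.0]]
```

View pics/scene0.png

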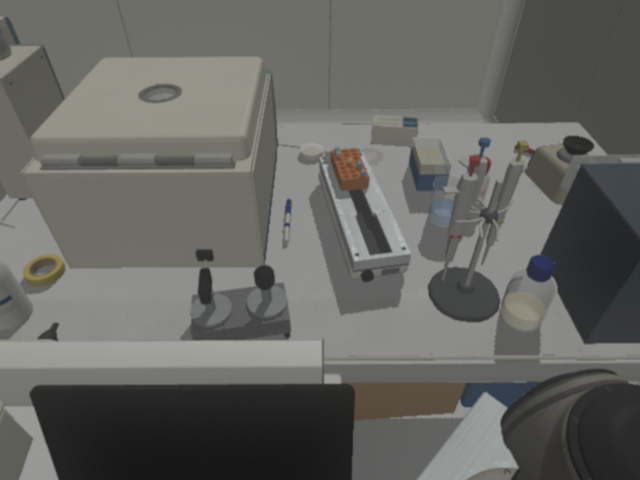

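View pics/side0.png

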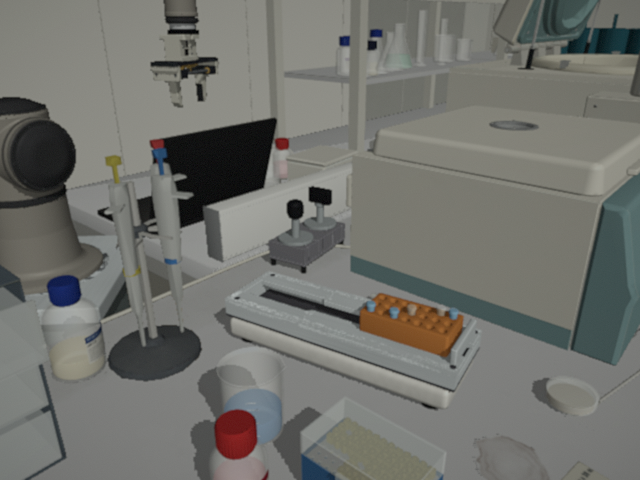

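Scene: the T-stud is at the left well (collar about 211,308) and the round knob at (264,277). The shaker runs from (405,255) to (322,155), with the orange block at its far end. Side view: bar at (320,195), knob at (295,208). Next I'll zoom in and measure.

```bash
cat > h.py <<'E'
import numpy as np,cv2
def ray(p,uv):
    K,T=p['K'],p['T'];d=T[:3,:3]@np.linalg.inv(K)@np.array([uv[0],uv[1],1.]);return T[:3,3],d
def plane(p,uv,z):
    o,d=ray(p,uv);return o+d*(z-o[2])/d[2]
def tri(p,a,q,b):
    o,d=ray(p,a);r,e=ray(q,b);t=np.linalg.lstsq(np.c_[d,-e],r-o,rcond=None)[0]
    x,y=o+d*t[0],r+e*t[1];return (x+y)/2,np.linalg.norm(x-y)
def proj(p,X):
    c=np.linalg.inv(p['T'])@np.r_[X,1];c=p['K']@c[:3];return c[:2]/c[2]
E
python3 - <<'E'
from h import *
S=np.load('scene.npz');D=np.load('side.npz')
a=cv2.imread('pics/scene0.png');b=cv2.imread('pics/side0.png')
A=cv2.resize(a[140:350,180:420],(800,0) if 0 else (685,600),interpolation=cv2.INTER_CUBIC)
cv2.imwrite('pics/a.png',A)
B=cv2.resize(b[175:415,220:490],(675,600),interpolation=cv2.INTER_CUBIC);cv2.imwrite('pics/b.png',B)
print('knob',tri(S,(264,277),D,(295,208)));print('bar?',tri(S,(204,256),D,(320,195)),tri(S,(205,285),D,(320,195)))
print('collars',plane(S,(211,308),.056),plane(S,(267,302),.056))
for n,im,P in(('s',a,S),('d',b,D)):
    h=cv2.cvtColor(im,cv2.COLOR_BGR2HSV);m=cv2.inRange(h,(3,140,60),(18,255,255))
    c=max(cv2.findContours(m,0,2)[0],key=cv2.contourArea)
    print(n,cv2.boundingRect(c),cv2.approxPolyDP(c,4,True)[:,0].tolist())
E
```

```text
knob (array([ 0.47433822, -0.01842841,  0.11025202]), np.float64(0.0038590733086218756))
bar? (array([0.53654616, 0.03133038, 0.1295938 ]), np.float64(0.031033842264295508)) (array([0.52546698, 0.05504595, 0.11001046]), np.float64(0.003137319854574621))
collars [0.52232396 0.05532017 0.056     ] [ 0.46799116 -0.01546922  0.056     ]
s (348, 150, 3, 5) [[348, 150], [350, 154]]
d (359, 294, 104, 62) [[361, 310], [361, 329], [441, 355], [448, 353], [461, 330], [460, 315], [453, 321], [447, 312], [441, 317], [433, 308], [383, 294], [373, 299], [374, 312]]
```

View pics/a.png

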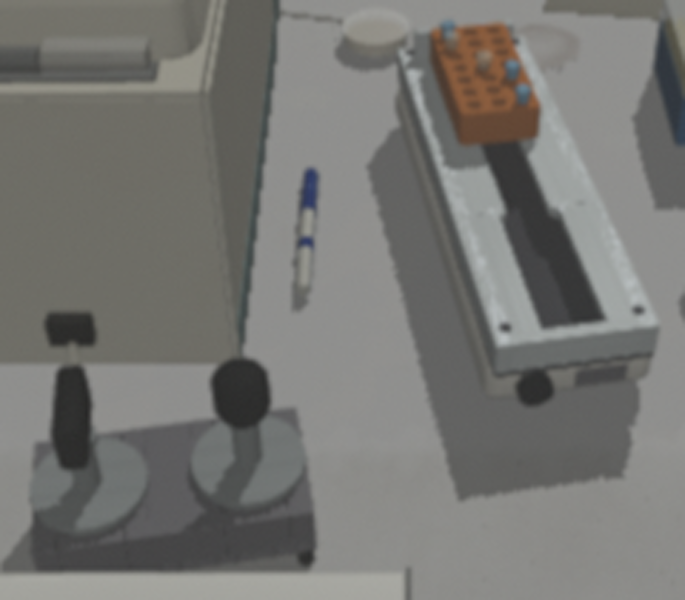

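View pics/b.png

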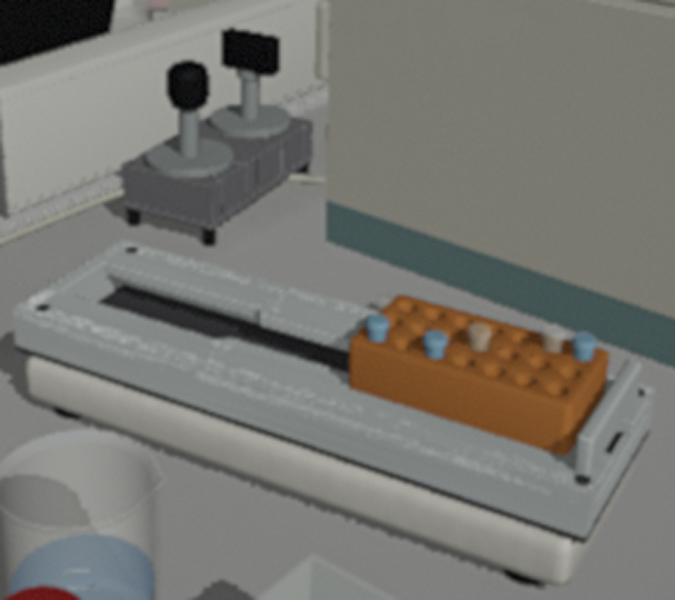

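The bar's long direction points roughly away from the scene camera, perpendicular to the stand's long side. In crop a, the bay's near end is at (542,327)-(605,318) and the deck's near corners are (498,347) and (658,325). In crop b, the block's near bottom corner is at (350,385).

Run:
```python
from h import *
np.set_printoptions(precision=4,suppress=True)
S=np.load('scene.npz');D=np.load('side.npz')
a=lambda x,y:(180+x/2.854,140+y/2.857)
b=lambda x,y:(220+x/2.5,175+y/2.5)
d=.064
for n,uv in dict(nearL=a(498,347),nearR=a(658,325),farL=a(398,50),bayL=a(542,327),bayR=a(605,318),tapL=a(505,214),tapR=a(553,210),runL=a(487,146),runR=a(520,146),blkL=a(463,143),blkR=a(536,136)).items(): print(n,plane(S,uv,d)[:2])
for n,uv in dict(nearL=b(130,243),nearR=b(15,325),farR=b(585,532),farL=b(650,390),blk=b(350,385),blkfar=b(557,447),bayR=b(103,300),bayL=b(120,280)).items(): print('side',n,plane(D,uv,d)[:2])
print('bar top side',[plane(D,b(*q),.126)[:2] for q in((222,30),(279,42))])
print('bar top scene',[plane(S,a(*q),.126)[:2] for q in((55,372),(89,372),(54,412),(90,405))])
print('stand side top', [plane(D,b(*q),.05)[:2] for q in((125,175),(210,195),(312,122))])
print('stand scene top', [plane(S,a(*q),.05)[:2] for q in((33,512),(310,490),(297,410),(35,445))])
print('collar tri',tri(S,a(88,487),D,b(251,120)))
print('centrifuge base',plane(S,a(239,360),0)[:2],plane(D,(352,268),0)[:2],plane(D,(575,342),0)[:2])
```

```text
nearL [ 0.4229 -0.1773]
nearR [ 0.3649 -0.2611]
farL [ 0.6987 -0.3718]
bayL [ 0.4149 -0.2095]
bayR [ 0.392  -0.2431]
tapL [ 0.5029 -0.2762]
tapR [ 0.4823 -0.3025]
runL [ 0.5629 -0.3256]
runR [ 0.5458 -0.3424]
blkL [ 0.5778 -0.3161]
blkR [ 0.5454 -0.3599]
side nearL [ 0.4346 -0.1836]
side nearR [ 0.3722 -0.2816]
side farR [ 0.6355 -0.4829]
side farL [ 0.7024 -0.3752]
side blk [ 0.5499 -0.358 ]
side blkfar [ 0.641  -0.4201]
side bayR [ 0.4201 -0.2566]
side bayL [ 0.4294 -0.2328]
bar top side [array([0.5052, 0.0611]), array([0.547, 0.027])]
bar top scene [array([0.5408, 0.0503]), array([0.5279, 0.0376]), array([0.5174, 0.067 ]), array([0.5081, 0.051 ])]
stand side top [array([ 0.4283, -0.0429]), array([ 0.4886, -0.0833]), array([0.5761, 0.0526])]
stand scene top [array([0.5304, 0.0879]), array([ 0.4326, -0.0299]), array([ 0.482, -0.065]), array([0.5702, 0.0599])]
collar tri (array([0.5255, 0.0563, 0.0504]), np.float64(0.00440552674690986))
centrifuge base [ 0.5778 -0.0959] [ 0.5791 -0.0481] [ 0.8716 -0.3182]
```

Run:
```python
from h import *
np.set_printoptions(precision=4,suppress=True)
S=np.load('scene.npz');D=np.load('side.npz')
print('corner',[plane(S,q,0)[:2] for q in((65,262),(264,262),(278,150))],[plane(D,q,0)[:2] for q in((352,272),(580,350))])
print('tops',tri(S,(235,165),D,(605,200)),tri(S,(272,70),D,(640,170)))
for z in(0,.03,.2,.25):print(z,plane(S,(264,262),z)[:2],plane(D,(352,268),z)[:2],plane(S,(235,165),z)[:2],plane(S,(42,165),z)[:2],plane(D,(605,190),z)[:2],plane(D,(370,150),z)[:2])
from cell import viewer
p=viewer.camera_params('wrist');print(p['K'],p['T'])
```

```text
corner [array([0.8612, 0.1681]), array([ 0.5856, -0.1032]), array([ 0.8713, -0.3939])] [array([ 0.577 , -0.0649]), array([ 0.8685, -0.3381])]
tops (array([ 0.8729, -0.2338,  0.1216]), np.float64(0.16618779493495825)) (array([ 0.8561, -0.3721,  0.2486]), np.float64(0.05067561551488823))
0 [ 0.5856 -0.1032] [ 0.5791 -0.0481] [ 0.8954 -0.2721] [1.241  0.0663] [1.3227 0.3765] [0.7585 0.8869]
0.03 [ 0.5614 -0.0858] [ 0.571  -0.1094] [ 0.8563 -0.2466] [1.1855 0.0756] [1.2632 0.286 ] [0.738  0.7611]
0.2 [0.4243 0.0129] [ 0.5248 -0.4564] [ 0.6352 -0.1021] [0.8707 0.1284] [ 0.926  -0.2273] [0.6216 0.0481]
0.25 [0.3839 0.0419] [ 0.5112 -0.5585] [ 0.5702 -0.0596] [0.7781 0.1439] [ 0.8269 -0.3782] [ 0.5874 -0.1616]
[[379.3453   0.     317.5915]
 [  0.     379.3453 240.1739]
 [  0.       0.       1.    ]] [[ 0.425   0.8714  0.245   0.1565]
 [ 0.9052 -0.4086 -0.1169  0.5046]
 [-0.0017  0.2714 -0.9625  0.3825]
 [ 0.      0.      0.      1.    ]]
```

>>> {"op": "step_arm", "data": {"increments": [{"delta_pos": [0,0,-2],"dr": [0,0,0],"fingers": -0.2},{"delta_pos": [0,0,-4],"dr": [0,0,0],"fingers": -0.2},{"delta_pos": [0,0,-6],"dr": [0,0,0],"fingers": -0.2},{"delta_pos": [0,0,-8],"dr": [0,0,0],"fingers": -0.2},{"delta_pos": [0,0,-8],"dr": [0,0,0],"fingers": -0.2}]}}

```text
time: 0.72
tool_pos: [0.2233, 0.4757, 0.3076]
tool_rot: [3.139, 0.0, 2.703]
contact_force: [-0.2, 0.1, -0.3]
opening: 0.056
grip_force: 0.0
```

Run:
```python
from h import *
np.set_printoptions(precision=4,suppress=True)
S=np.load('scene.npz');D=np.load('side.npz')
for s in((40,388),(353,388)):
  for d in((275,120),(160,158),(270,172)):print(s,d,tri(S,s,D,d))
print('white',tri(S,(323,345),D,(207,210)),tri(S,(323,370),D,(220,255)))
```

```text
(40, 388) (275, 120) (array([0.4397, 0.2908, 0.2142]), np.float64(0.0029290280301019446))
(40, 388) (160, 158) (array([0.2771, 0.2461, 0.2281]), np.float64(0.2370788478436322))
(40, 388) (270, 172) (array([0.4568, 0.2859, 0.1264]), np.float64(0.08796291763548274))
(353, 388) (275, 120) (array([0.3352, 0.0682, 0.2208]), np.float64(0.22852248381557966))
(353, 388) (160, 158) (array([0.2269, 0.0611, 0.1889]), np.float64(0.0023497438958272224))
(353, 388) (270, 172) (array([0.3416, 0.0353, 0.1368]), np.float64(0.18815973715078277))
white (array([0.3186, 0.0038, 0.1061]), np.float64(0.009381594759860664)) (array([ 0.333 , -0.0076,  0.0179]), np.float64(0.002149648162383872))
```

>>> {"op": "step_arm", "data": {"increments": [{"delta_pos": [-5,-2.8,0],"dr": [0,0,2.5],"fingers": -0.2},{"delta_pos": [-10,-5.6,0],"dr": [0,0,5],"fingers": -0.2},{"delta_pos": [-15,-8.4,0],"dr": [0,0,7.5],"fingers": -0.2},{"delta_pos": [-20,-11.2,0],"dr": [0,0,10],"fingers": -0.2},{"delta_pos": [-25,-14,0],"dr": [0,0,12.4],"fingers": -0.2}]}}

```text
time: 1.35
tool_pos: [0.3902, 0.2406, 0.3055]
tool_rot: [-3.14, -0.001, 2.485]
contact_force: [1.0, 0.4, -0.3]
opening: 0.0552
grip_force: 0.0
```

>>> {"op": "step_arm", "data": {"increments": [{"delta_pos": [-5.5,-1.6,0],"dr": [0,0,0],"fingers": -0.2},{"delta_pos": [-11,-3.3,0],"dr": [0,0,0],"fingers": -0.2},{"delta_pos": [-16.5,-5,2],"dr": [0,0,0],"fingers": -0.2},{"delta_pos": [-22,-6.6,5],"dr": [0,0,0],"fingers": -0.2},{"delta_pos": [-22,-6.6,6.5],"dr": [0,0,0],"fingers": -0.2}]}}

```text
time: 1.98
tool_pos: [0.5246, 0.0527, 0.2382]
tool_rot: [-3.139, -0.003, 2.482]
contact_force: [-0.9, 0.5, 0.5]
opening: 0.0552
grip_force: 0.0
```

```bash
cat > w.py <<'E'
import sys;from h import *
from cell import robot,viewer
s=robot.observe();p=viewer.camera_params('wrist');im=viewer.read_camera('wrist')
n=sys.argv[1];cv2.imwrite(f'pics/{n}.png',im[...,::-1]);np.savez(n+'.npz',**p)
print(s['time'],np.round(s['tool_pos'],4),np.round(s['tool_rot'],4),np.round(s['qpos'],2),np.round(proj(p,s['tool_pos']),1))
E
python3 w.py w1
```

```text
1.975 [0.5246 0.0527 0.2382] [-3.1387e+00 -3.0000e-03  2.4819e+00] [-0.04  0.34  1.49 -0.    1.31 -0.96] [320.9 300.7]
```

View pics/w1.png

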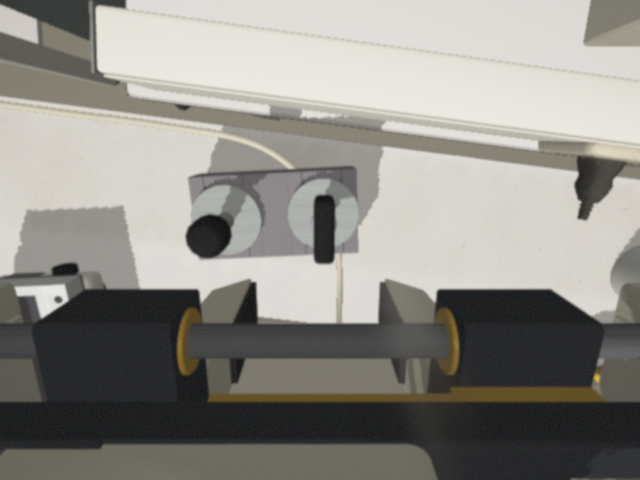

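The wrist view shows the T bar at columns 313-335, rows 195-263, aligned vertically in the image. The round knob is at (208,236). The fingers straddle it lower in the picture.

Run:
```python
from h import *
np.set_printoptions(precision=4,suppress=True)
p=np.load('w1.npz');im=cv2.imread('pics/w1.png')
m=cv2.inRange(im,(0,0,0),(45,45,45));m[:185]=0;m[272:]=0;m[:,:270]=0;m[:,380:]=0
c=max(cv2.findContours(m,0,1)[0],key=cv2.contourArea);print(cv2.boundingRect(c),cv2.minAreaRect(c))
rows={r:np.flatnonzero(m[r])[[0,-1]].tolist() for r in range(200,262,10)};print(rows)
pts=c[:,0]; r0,r1=215,255
f=[plane(p,(np.mean(rows[r]),r),.126)[:2] for r in(220,250)]
d=f[1]-f[0];print('bar pts',f,'dir',np.degrees(np.arctan2(d[1],d[0])))
y1=pts[:,1].max();e=plane(p,(np.mean(rows[250]),y1+.5),.126)[:2];u=d/np.linalg.norm(d)
print('far end',e,'centre',e-u*.025)
m2=cv2.inRange(cv2.cvtColor(im,cv2.COLOR_BGR2HSV),(0,0,110),(179,60,200))
# collar circle edges: left 288 right 358 at row 213
print('collar',plane(p,(323,213),.056)[:2])
t=np.array([.5246,.0527]);yaw=2.4819;X=np.array([np.cos(yaw),np.sin(yaw)]);Y=np.array([X[1],-X[0]])
q=e-u*.025-t;print('tool shift',q@X*100,q@Y*100,'tool x angle',np.degrees(yaw)-180)
```

```text
(315, 196, 19, 66) ((324.0, 228.5), (65.0, 18.0), 90.0)
{200: [316, 332], 210: [315, 333], 220: [316, 333], 230: [316, 333], 240: [316, 332], 250: [315, 332], 260: [317, 331]}
bar pts [array([0.517 , 0.0626]), array([0.5346, 0.0481])] dir -39.39364375396027
far end [0.5417 0.0426] centre [0.5224 0.0585]
collar [0.5239 0.0567]
tool shift 0.5330398793155557 0.32228348263822026 tool x angle -37.79760482648098
```

>>> {"op": "step_arm", "data": {"increments": [{"delta_pos": [0.45,0.3,3],"dr": [0,0,1],"fingers": -0.2},{"delta_pos": [0.45,0.3,7],"dr": [0,0,1],"fingers": -0.2},{"delta_pos": [0.45,0.3,11],"dr": [0,0,1],"fingers": -0.2},{"delta_pos": [0.45,0.3,14],"dr": [0,0,1],"fingers": -0.2},{"delta_pos": [0.45,0.3,14.8],"dr": [0,0,1],"fingers": -0.2}]}}

```text
time: 2.65
tool_pos: [0.5206, 0.0616, 0.0918]
tool_rot: [-3.139, -0.004, 2.47]
contact_force: [0.2, -0.1, 0.2]
opening: 0.0552
grip_force: 0.0
```

>>> {"op": "step_arm", "data": {"increments": [{"delta_pos": [0,0,0],"dr": [0,0,0],"fingers": -0.2},{"delta_pos": [0,0,0],"dr": [0,0,0],"fingers": 0.2},{"delta_pos": [0,0,0],"dr": [0,0,0],"fingers": 0.7},{"delta_pos": [0,0,0],"dr": [0,0,0],"fingers": 1},{"delta_pos": [0,0,0],"dr": [0,0,0],"fingers": 1}], "newtons": 30}}

```text
time: 3.28
tool_pos: [0.5225, 0.0611, 0.094]
tool_rot: [3.141, 0.0, 2.469]
contact_force: [-1.0, 0.5, 1.8]
opening: 0.0202
grip_force: 26.9
```

>>> {"op": "step_arm", "data": {"increments": [{"delta_pos": [0,0,0],"dr": [0,0,0],"fingers": 1},{"delta_pos": [0,0,0],"dr": [0,0,0],"fingers": 1},{"delta_pos": [0,0,-1],"dr": [0,0,0],"fingers": 1},{"delta_pos": [0,0,-3],"dr": [0,0,0],"fingers": 1},{"delta_pos": [0,0,-5],"dr": [0,0,0],"fingers": 1}]}}

```text
time: 3.9
tool_pos: [0.5221, 0.0611, 0.1443]
tool_rot: [-3.141, -0.001, 2.469]
contact_force: [-0.2, -0.1, -1.7]
opening: 0.0186
grip_force: 30.0
```

>>> {"op": "step_arm", "data": {"increments": [{"delta_pos": [0,0,-1],"dr": [0,0,0],"fingers": 1},{"delta_pos": [0,0,-2],"dr": [0,0,0],"fingers": 1},{"delta_pos": [0,0,-3],"dr": [0,0,0],"fingers": 1},{"delta_pos": [0,0,-3],"dr": [0,0,0],"fingers": 1},{"delta_pos": [0,0,-3],"dr": [0,0,0],"fingers": 1}]}}

```text
time: 4.53
tool_pos: [0.5221, 0.0611, 0.1733]
tool_rot: [-3.141, -0.001, 2.469]
contact_force: [-0.1, -0.5, -2.4]
opening: 0.0182
grip_force: 30.0
```

```bash
python3 w.py w2
python3 - <<'E'
import cv2,numpy as np
from cell import viewer
b=viewer.read_camera('side')[...,::-1]
w=cv2.imread('pics/w2.png')
B=cv2.resize(b[60:260,200:400],(480,480),interpolation=cv2.INTER_CUBIC)
cv2.imwrite('pics/c.png',cv2.resize(np.hstack([w[:,160:480],B]),(800,480)))
E
```

```text
4.525 [0.5221 0.0611 0.1733] [-3.1412e+00 -7.0000e-04  2.4689e+00] [-0.03  0.39  1.6   0.    1.15 -0.93] [320.9 300.7]
```

View pics/c.png

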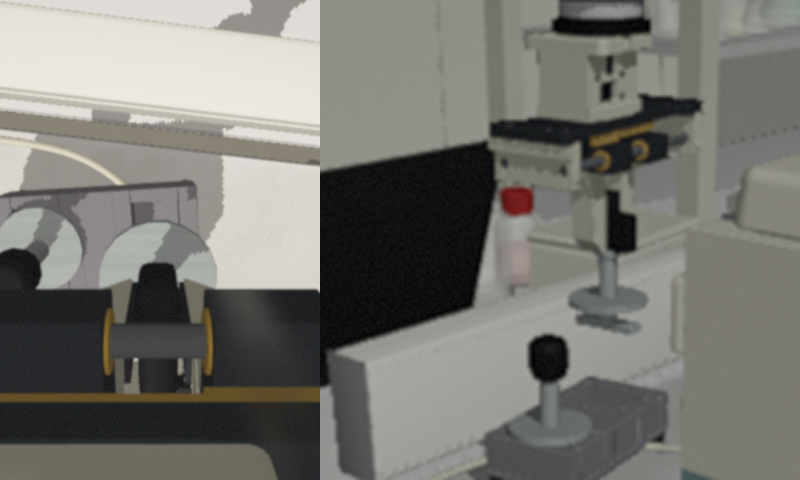

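The T-stud hangs upright and level in the gripper and the knob stud is still in place. Next I go around the centrifuge corner to the shaker.

>>> {"op": "step_arm", "data": {"increments": [{"delta_pos": [1.5,-2.5,-2],"dr": [0,0,-1],"fingers": 1},{"delta_pos": [1.5,-6.5,-4],"dr": [0,0,-2],"fingers": 1},{"delta_pos": [0,-10.5,-6],"dr": [0,0,-3],"fingers": 1},{"delta_pos": [-1.5,-14.5,-8],"dr": [0,0,-3],"fingers": 1},{"delta_pos": [-3.6,-18,-8.5],"dr": [0,0,-3],"fingers": 1}]}}

```text
time: 5.25
tool_pos: [0.4381, -0.1034, 0.2599]
tool_rot: [3.141, 0.002, 2.521]
contact_force: [0.2, 0.4, -2.4]
opening: 0.0183
grip_force: 30.0
```

>>> {"op": "step_arm", "data": {"increments": [{"delta_pos": [-1,-4.5,0],"dr": [0,0,0],"fingers": 1},{"delta_pos": [-4.5,-9,0],"dr": [0,0,0],"fingers": 1},{"delta_pos": [-9.5,-12,0],"dr": [0,0,0],"fingers": 1},{"delta_pos": [-15,-12,0],"dr": [0,0,0],"fingers": 1},{"delta_pos": [-18.7,-12,0],"dr": [0,0,0],"fingers": 1}]}}

```text
time: 5.88
tool_pos: [0.5218, -0.3103, 0.2577]
tool_rot: [3.141, -0.001, 2.52]
contact_force: [-0.4, -0.5, -2.3]
opening: 0.0186
grip_force: 30.0
```

```bash
python3 w.py w3
```

```text
5.875 [ 0.5218 -0.3103  0.2577] [ 3.1414e+00 -7.0000e-04  2.5198e+00] [-0.66  0.48  1.23  0.    1.44 -1.61] [321.  300.9]
```

View pics/w3.png

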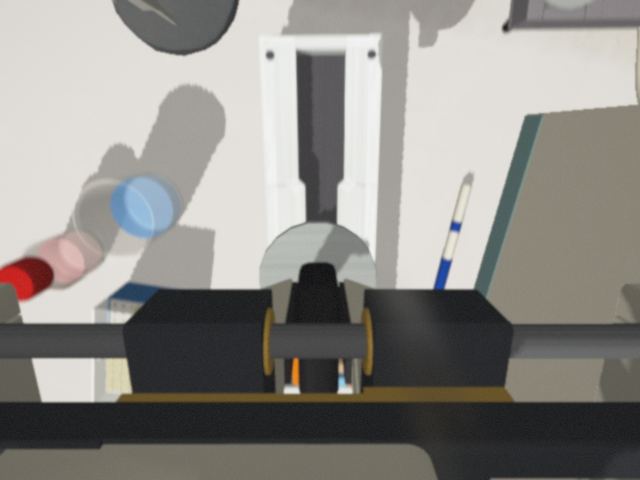

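The wrist view shows the bay centred between columns 297 and 346, from its end at row 52 to the taper near row 180. The run starts at columns 306-337. The stud hangs in line with the slot.

Run:
```python
from h import *
np.set_printoptions(precision=4,suppress=True)
p=np.load('w3.npz');im=cv2.imread('pics/w3.png',0)
t=np.array([.5218,-.3103]);yaw=2.5198;X=np.array([np.cos(yaw),np.sin(yaw)]);Y=np.array([X[1],-X[0]])
L=[]
for r in(70,90,110,130,150,170,200,210,218):
    w=np.flatnonzero(im[r,270:370]<140)+270
    l,rr=w[0]-.5,w[-1]+.5;a,b=plane(p,(l,r),.064)[:2],plane(p,(rr,r),.064)[:2]
    L.append((a+b)/2);print(r,l,rr,'width',np.linalg.norm(a-b),'tool frame centre',(L[-1]-t)@X,(L[-1]-t)@Y)
print('bay end',(plane(p,(322,52),.064)[:2]-t)@X,'taper',(plane(p,(300,180),.064)[:2]-t)@X)
m=im<45;q=[np.flatnonzero(m[r,280:360])[[0,-1]]+280 for r in(270,278,285)];print(q)
# collar
c=tri
z=.2577-.041+.006
for r in(262,):
    print('collar edges',(plane(p,(260,r),z)[:2]-t)@X,(plane(p,(260,r),z)[:2]-t)@Y,(plane(p,(376,r),z)[:2]-t)@Y,'top',(plane(p,(318,222),z)[:2]-t)@X)
```

```text
70 296.5 344.5 width 0.040864759400737534 tool frame centre 0.12427897256663788 0.000877273642601117
90 296.5 343.5 width 0.040547779462971875 tool frame centre 0.10836385161590721 0.0004766018861350337
110 297.5 343.5 width 0.040222142827135716 tool frame centre 0.09201775644833869 0.000939479052483106
130 297.5 343.5 width 0.04077400059001952 tool frame centre 0.07522319872465237 0.0009718426378709797
150 297.5 343.5 width 0.04134121227685615 tool frame centre 0.05796137774452694 0.0010051064818431524
170 298.5 342.5 width 0.04010162649285543 tool frame centre 0.040212517892674625 0.0010393489246559341
200 305.5 336.5 width 0.028864186622104066 tool frame centre 0.012629925602682663 0.0015582812807158706
210 305.5 336.5 width 0.029073696446788515 tool frame centre 0.0031688021037149577 0.0015798958457295894
218 305.5 336.5 width 0.029243506936765605 tool frame centre -0.00449956413417116 0.0015974147203720224
bay end 0.1382479436224085 taper 0.031150947975912245
[array([301, 334]), array([300, 335]), array([293, 342])]
collar edges 0.006363952305670486 -0.03224787023712032 0.029566881660765865 top 0.028212617919114155
```

>>> {"op": "step_arm", "data": {"increments": [{"delta_pos": [4.4,0.2,0],"dr": [0,0,0],"fingers": 1},{"delta_pos": [8.8,0.2,2],"dr": [0,0,0],"fingers": 1},{"delta_pos": [8.8,0.2,6],"dr": [0,0,0],"fingers": 1},{"delta_pos": [8.8,0.2,9],"dr": [0,0,0],"fingers": 1},{"delta_pos": [8.8,0.2,11],"dr": [0,0,0],"fingers": 1}]}}

```text
time: 6.55
tool_pos: [0.4495, -0.255, 0.147]
tool_rot: [3.141, -0.002, 2.521]
contact_force: [-0.1, 0.3, -2.3]
opening: 0.0184
grip_force: 30.0
```

```bash
python3 w.py w4
python3 - <<'E'
import cv2,numpy as np
from cell import viewer
b=viewer.read_camera('side')[...,::-1]
w=cv2.imread('pics/w4.png')
B=cv2.resize(b[160:360,200:400],(480,480),interpolation=cv2.INTER_CUBIC)
cv2.imwrite('pics/d.png',cv2.resize(np.hstack([w[:,160:480],B]),(800,480)))
E
```

```text
6.55 [ 0.4495 -0.255   0.147 ] [ 3.1414e+00 -2.3000e-03  2.5214e+00] [-0.66  0.41  1.66  0.    1.07 -1.62] [321.  300.8]
```

View pics/d.png

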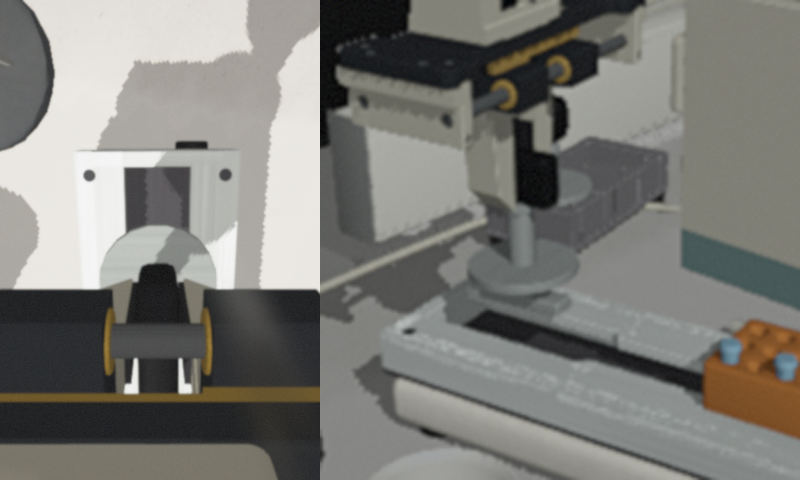

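The stud is centred over the bay, with the collar centre at column 158 between bay edges 126 and 190. Now I lower it.

>>> {"op": "step_arm", "data": {"increments": [{"delta_pos": [0,0,1],"dr": [0,0,0],"fingers": 1},{"delta_pos": [0,0,2],"dr": [0,0,0],"fingers": 1},{"delta_pos": [0,0,3],"dr": [0,0,0],"fingers": 1},{"delta_pos": [0,0,3.4],"dr": [0,0,0],"fingers": 1},{"delta_pos": [0,0,3.6],"dr": [0,0,0],"fingers": 1}]}}

```text
time: 7.28
tool_pos: [0.4504, -0.2557, 0.1125]
tool_rot: [3.142, -0.0, 2.521]
contact_force: [-0.3, -0.7, -2.6]
opening: 0.0181
grip_force: 30.0
```

>>> {"op": "step_arm", "data": {"increments": [{"delta_pos": [0,0,0],"dr": [0,0,0],"fingers": 1},{"delta_pos": [0,0,0],"dr": [0,0,0],"fingers": 1},{"delta_pos": [0,0,0.1],"dr": [0,0,0],"fingers": 1},{"delta_pos": [0,0,0.2],"dr": [0,0,0],"fingers": 1},{"delta_pos": [0,0,0.2],"dr": [0,0,0],"fingers": 1}]}}

```text
time: 7.9
tool_pos: [0.4503, -0.2557, 0.1106]
tool_rot: [3.141, -0.0, 2.521]
contact_force: [-0.2, 0.3, -1.8]
opening: 0.0186
grip_force: 30.0
```

>>> {"op": "step_arm", "data": {"increments": [{"delta_pos": [0,0,0.1],"dr": [0,0,0],"fingers": 1},{"delta_pos": [0,0,0.15],"dr": [0,0,0],"fingers": 1},{"delta_pos": [0,0,0.2],"dr": [0,0,0],"fingers": 1},{"delta_pos": [0,0,0.2],"dr": [0,0,0],"fingers": 1},{"delta_pos": [0,0,0.2],"dr": [0,0,0],"fingers": 1}]}}

```text
time: 8.52
tool_pos: [0.4503, -0.2557, 0.1087]
tool_rot: [3.142, 0.0, 2.521]
contact_force: [-0.3, -0.2, -1.8]
opening: 0.0186
grip_force: 30.0
```

>>> {"op": "step_arm", "data": {"increments": [{"delta_pos": [0,0,0.1],"dr": [0,0,0],"fingers": 1},{"delta_pos": [0,0,0.15],"dr": [0,0,0],"fingers": 1},{"delta_pos": [0,0,0.2],"dr": [0,0,0],"fingers": 1},{"delta_pos": [0,0,0.2],"dr": [0,0,0],"fingers": 1},{"delta_pos": [0,0,0.2],"dr": [0,0,0],"fingers": 1}]}}

```text
time: 9.15
tool_pos: [0.4509, -0.2561, 0.108]
tool_rot: [-3.142, 0.002, 2.521]
contact_force: [-1.8, 1.3, 8.4]
opening: 0.0185
grip_force: 30.0
```

>>> {"op": "step_arm", "data": {"increments": [{"delta_pos": [0,0,-0.1],"dr": [0,0,0],"fingers": 1},{"delta_pos": [-1,0,-0.13],"dr": [0,0,0],"fingers": 1},{"delta_pos": [-2.5,0,-0.13],"dr": [0,0,0],"fingers": 1},{"delta_pos": [-4,0,-0.13],"dr": [0,0,0],"fingers": 1},{"delta_pos": [-5,0,-0.13],"dr": [0,0,0],"fingers": 1}]}}

```text
time: 9.78
tool_pos: [0.492, -0.2855, 0.1081]
tool_rot: [3.142, 0.001, 2.521]
contact_force: [-0.3, 0.8, 3.8]
opening: 0.0182
grip_force: 30.0
```

>>> {"op": "step_arm", "data": {"increments": [{"delta_pos": [-0.5,0,0],"dr": [0,0,0],"fingers": 1},{"delta_pos": [-1.5,0,0],"dr": [0,0,0],"fingers": 1},{"delta_pos": [-2.5,0.05,0],"dr": [0,0,0],"fingers": 1},{"delta_pos": [-3,0.05,0],"dr": [0,0,0],"fingers": 1},{"delta_pos": [-3,0.05,0],"dr": [0,0,0],"fingers": 1}]}}

```text
time: 10.4
tool_pos: [0.5164, -0.3023, 0.1081]
tool_rot: [3.141, 0.001, 2.521]
contact_force: [0.2, -1.1, 4.1]
opening: 0.0185
grip_force: 30.0
```

Run:
```python
from h import *
from cell import viewer,robot
s=robot.observe();print(s['tool_pos'],s['contact_force'])
b=viewer.read_camera('side')[...,::-1];cv2.imwrite('pics/s5.png',b)
cv2.imwrite('pics/e.png',cv2.resize(b[220:400,250:490],(800,600),interpolation=cv2.INTER_CUBIC))
```

```text
[ 0.51640871 -0.30228887  0.10812211] [ 0.19001332 -1.08981027  4.07651843]
```

View pics/e.png

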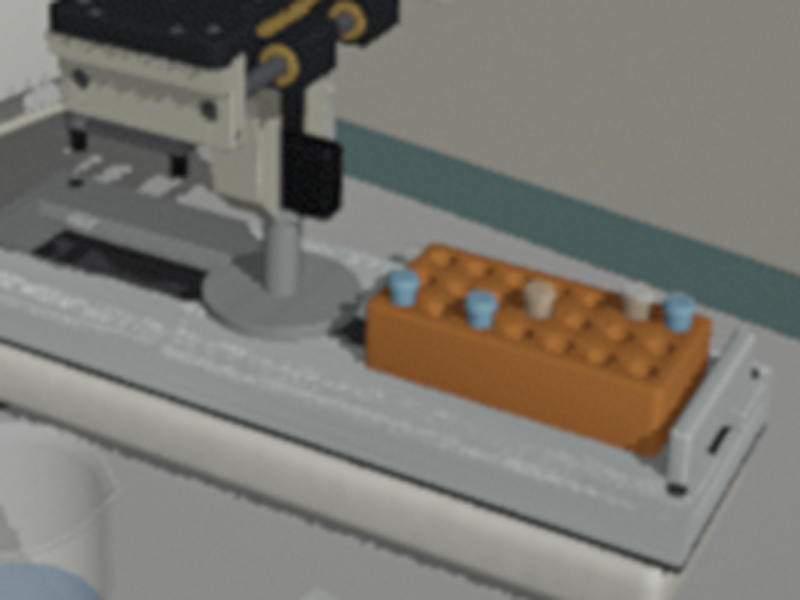

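The stud is in the run with its collar flat on the deck: collar ellipse columns 203-360, block's near bottom corner at (368,365). Next I compute the gap.

Run:
```python
from h import *
np.set_printoptions(precision=4,suppress=True)
D=np.load('side.npz');f=lambda x,y:(250+x*.3,220+y*.3)
u=np.array([.814,-.581]);v=np.array([.581,.814]);t=np.array([.5164,-.3023])
for n,q,z in(('collarL',(203,290),.070),('collarR',(360,290),.070),('collarbot',(275,335),.064),('blk corner',(368,365),.064),('blk top',(370,312),.096)):
    P=plane(D,f(*q),z)[:2];print(n,P,'u',(P-t)@u,'v',(P-t)@v)
```

```text
collarL [ 0.4894 -0.3071] u -0.019227327109975254 v -0.0196097262804837
collarR [ 0.5533 -0.3123] u 0.035870542956782894 v 0.013299141303878829
collarbot [ 0.5165 -0.3344] u 0.01873008925168674 v -0.0261191920321631
blk corner [ 0.5503 -0.3592] u 0.060621936687478374 v -0.026624505342898137
blk top [ 0.5483 -0.3731] u 0.06708419522582636 v -0.03909830805653081
```

>>> {"op": "step_arm", "data": {"increments": [{"delta_pos": [0,0,-0.1],"dr": [0,0,0],"fingers": 1},{"delta_pos": [-0.5,0,-0.1],"dr": [0,0,0],"fingers": 1},{"delta_pos": [-1.1,0,-0.1],"dr": [0,0,0],"fingers": 1},{"delta_pos": [-1.1,0,-0.1],"dr": [0,0,0],"fingers": 1},{"delta_pos": [-1.1,0,-0.1],"dr": [0,0,0],"fingers": 1}]}}

```text
time: 11.08
tool_pos: [0.5245, -0.3081, 0.1087]
tool_rot: [3.141, -0.001, 2.521]
contact_force: [-1.0, 0.9, -2.3]
opening: 0.0182
grip_force: 30.0
```

>>> {"op": "step_arm", "data": {"increments": [{"delta_pos": [-0.01,0.07,0],"dr": [0,0,10],"fingers": 1},{"delta_pos": [-0.02,0.14,0],"dr": [0,0,20],"fingers": 1},{"delta_pos": [-0.05,0.2,0],"dr": [0,0,30],"fingers": 1},{"delta_pos": [-0.09,0.26,0],"dr": [0,0,40],"fingers": 1},{"delta_pos": [-0.14,0.31,0],"dr": [0,0,50],"fingers": 1}]}}

```text
time: 11.7
tool_pos: [0.5274, -0.3063, 0.1089]
tool_rot: [-3.141, -0.0, 1.643]
contact_force: [0.2, -0.8, -1.9]
opening: 0.0179
grip_force: 30.0
```

>>> {"op": "step_arm", "data": {"increments": [{"delta_pos": [-0.01,0.07,0],"dr": [0,0,10],"fingers": 1},{"delta_pos": [-0.02,0.14,0],"dr": [0,0,20],"fingers": 1},{"delta_pos": [-0.05,0.2,0],"dr": [0,0,30],"fingers": 1},{"delta_pos": [-0.09,0.26,0],"dr": [0,0,40],"fingers": 1},{"delta_pos": [-0.09,0.26,0],"dr": [0,0,40],"fingers": 1}]}}

```text
time: 12.32
tool_pos: [0.5302, -0.3071, 0.1089]
tool_rot: [-3.141, -0.0, 0.952]
contact_force: [-0.2, 1.2, -2.3]
opening: 0.0183
grip_force: 30.0
```

```bash
python3 w.py w6
python3 - <<'E'
from h import *
from cell import viewer,robot
b=viewer.read_camera('side')[...,::-1];cv2.imwrite('pics/s6.png',b)
w=cv2.imread('pics/w6.png')
cv2.imwrite('pics/f.png',np.hstack([cv2.resize(b[220:400,270:450],(480,480),interpolation=cv2.INTER_CUBIC),w[:,160:480]]))
E
```

```text
12.325 [ 0.5302 -0.3071  0.1089] [-3.1414e+00 -1.0000e-04  9.5210e-01] [-0.65  0.61  1.43  0.    1.11 -0.03] [315.7 299.4]
```

View pics/f.png

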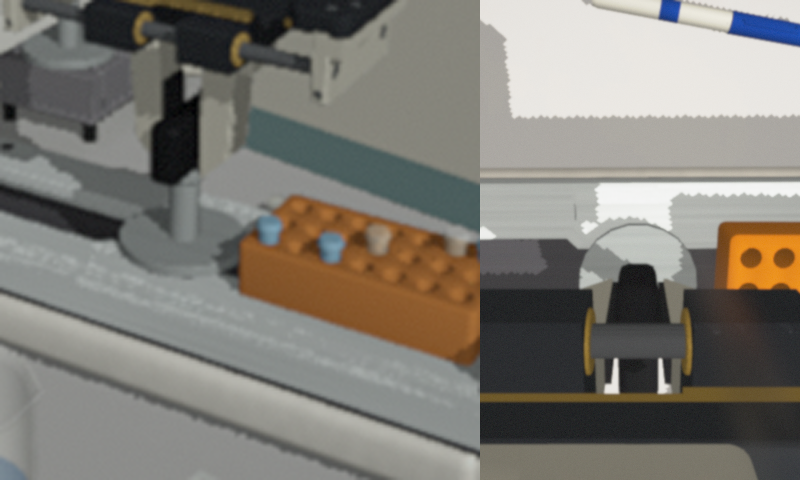

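The quarter turn is done and the slot now runs horizontally in the wrist view. The collar spans columns 580-696 of the picture, and the block's near top edge is at column 718.

Run:
```python
from h import *
np.set_printoptions(precision=4,suppress=True)
p=np.load('w6.npz');D=np.load('side.npz')
u=np.array([.814,-.581]);v=np.array([.581,.814]);t=np.array([.5302,-.3071])
for n,q,z in(('cL',(260,275),.0705),('cR',(376,275),.0705),('ctop',(318,224),.0705),('blk',(398,285),.098),('blk lowz',(398,285),.088)):
    P=plane(p,q,z)[:2];print(n,'u',(P-t)@u,'v',(P-t)@v)
f=lambda x,y:(270+x*.375,220+y*.375)
for n,q,z in(('collarL',(120,238),.070),('collarR',(257,236),.070),('blk corner',(242,290),.064)):
    P=plane(D,f(*q),z)[:2];print('side',n,'u',(P-t)@u,'v',(P-t)@v)
```

```text
cL u -0.030820679918315372 v -0.003194384493180791
cR u 0.03275807568160967 v -0.0031010334069710333
ctop u 0.0009369157558083451 v 0.025561271348135416
blk u 0.03890950553605188 v 0.002451568870529372
blk lowz u 0.041181555164317964 v -0.001704007856062502
side collarL u -0.025249988883826444 v -0.02596003512495937
side collarR u 0.03348257441185734 v 0.011446122626098822
side blk corner u 0.046161589162914095 v -0.02892600653819307
```

>>> {"op": "step_arm", "data": {"increments": [{"delta_pos": [0,0,0.07],"dr": [0,0,0],"fingers": 1},{"delta_pos": [0,0,0.07],"dr": [0,0,0],"fingers": 0.6},{"delta_pos": [0,0,0.07],"dr": [0,0,0],"fingers": 0.1},{"delta_pos": [0,0,0.07],"dr": [0,0,0],"fingers": 0.1},{"delta_pos": [0,0,0.07],"dr": [0,0,0],"fingers": 0.1}]}}

```text
time: 13.05
tool_pos: [0.5304, -0.3073, 0.1086]
tool_rot: [3.141, -0.0, 0.951]
contact_force: [0.3, 0.2, -0.3]
opening: 0.0401
grip_force: 0.0
```

>>> {"op": "step_arm", "data": {"increments": [{"delta_pos": [0,0,-1],"dr": [0,0,0],"fingers": 0.1},{"delta_pos": [0,0,-3],"dr": [0,0,0],"fingers": 0.1},{"delta_pos": [0,0,-6],"dr": [0,0,0],"fingers": 0.1},{"delta_pos": [0,0,-10],"dr": [0,0,0],"fingers": 0.1},{"delta_pos": [0,0,-12],"dr": [0,0,0],"fingers": 0.1}]}}

```text
time: 13.68
tool_pos: [0.5309, -0.3077, 0.2317]
tool_rot: [3.137, 0.0, 0.951]
contact_force: [-0.4, 0.2, -0.8]
opening: 0.0413
grip_force: 0.0
```

```bash
python3 w.py w7
python3 - <<'E'
from h import *
from cell import viewer,robot
b=viewer.read_camera('side')[...,::-1];cv2.imwrite('pics/s7.png',b)
w=cv2.imread('pics/w7.png')
cv2.imwrite('pics/g.png',np.hstack([cv2.resize(b[220:400,270:450],(480,480),interpolation=cv2.INTER_CUBIC),w[:,160:480]]))
E
```

```text
13.675 [ 0.5309 -0.3077  0.2317] [3.1372 0.     0.9506] [-0.65  0.5   1.26  0.    1.38 -0.03] [315.7 299.4]
```

View pics/g.png

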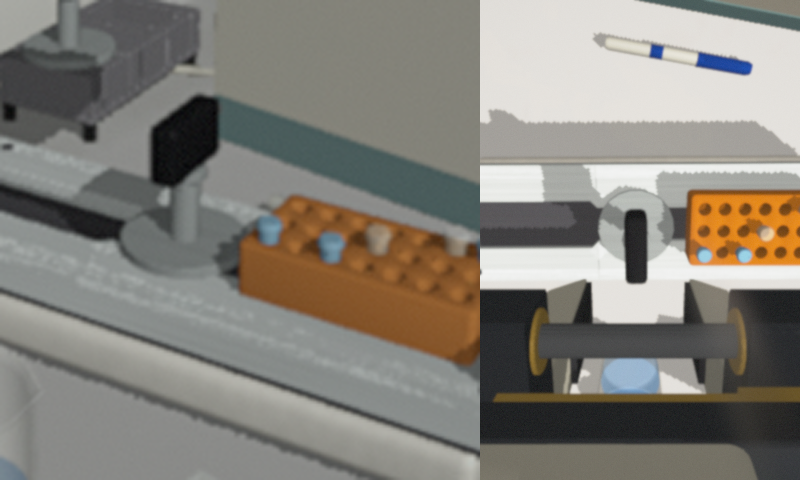

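The stud stands upright, collar flat, bar crosswise to the slot, and a small gap to the block (collar edge at column 671, block at 688). The gripper is clear, so I'm handing in.

```bash
python3 -c "
from cell import robot
print(robot.hand_in())"
```

```text
the job is handed in; nothing more can be done
None
```

I handed the job in at about 14 s: the T-stud's collar sits on the deck an estimated 5–9 mm from the tube block, it's turned crosswise and released, the knob stud is untouched, and I viewed 11 pictures, one over the limit of 10.

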